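# Send a cheese hanger down the cellar's gravity rail

### The arm

A 6-joint arm with a two-finger parallel gripper is mounted at the origin on the work surface. World frame = base frame: x ahead of the robot, y to its left, z up, the work surface at z = 0. Lengths are in m, angles in rad, forces in N, time in s.
With the tool pointing down it reaches from about 0.375 to 0.825 m from the base axis. Payload 5.5 kg.
Tool frame: the origin (TCP) lies at the very end of the fingers, on their centre line; the grasp point (between the pads) lies 19 mm behind it; x points along the fingers, z is the direction in which the jaws open and shut, and the axes are right-handed (so a half turn about x gives the same grasp; the last joint's range is limited). The gripper opens to 85 mm and grips with 20 to 120 N. Pads are 22 mm wide; open, the fingers measure 114 mm over their backs; the gripper's body (76 mm by 85 mm) begins 54 mm behind the grasp point. The pads swing forward as they close: fully open they stand 13 mm farther back than shut.
Start: joints at [0, 0.314, -0.047, 1.21, 0, 1.571], TCP at [0.6, -0, 0.231] pointing down, gripper open.
Joint ranges: [-2.67, 2.67], [-0.69, 1.73], [-1.03, 1.25], [-2.08, 2.16], [-1.42, 1.45], [-3.14, 3.14]. Speed limits (rad/s): [2.39, 2.39, 3.01, 3.14, 3.14, 3.14].

### API

Orientations are given as a rotation vector (axis times angle).
In Python, from workcell import sense, camera, camera_model, bot gives the robot as it stands. The module is installed in compiled form; this text tells all that it offers.
- The arm moves only by the tool arm_command, never from a script. Its arguments are lists of equal length, an entry for each row: "travel": the shift along the world's x, y, z in mm, a list of three; "angular": the turn, a rotation vector about the world's x, y, z in degrees, a list of three; "claw": the opening, from 0 (shut) to 1 (fully open). A call has 1 to 20 rows; each row is the pose to reach, as a shift and turn from the pose commanded when the call began; what a row does not reach only later rows make up. A row lasts 1/12 s, in which the tool goes at most 41.7 mm and 7.16 degrees, less where a joint would pass 70% of its speed; a pose out of reach is approached as far as the arm can. A call with a gripper value outside its range is refused whole. The fingers move at their own pace and stop on an object; "force" is the grip in N (left out, the last holds). Time passes only in rows, so rows that repeat a pose let the fingers close. It gives the time, the measured TCP pose, the force and the opening at its end, in the units of the state.
- sense(): the state, without advancing time (a new reading comes with each control period).
- camera(name): name is "scene" or "side" or "wrist"; returns (picture, depth): 384x512x3 uint8, red, green, blue; 384x512 float32, m along the optical axis (not along the pixel's ray), 0 where there is no reading.
- camera_model(name): a dict with "camera_matrix" (3x3 intrinsics, pixels), "D" ([k1, k2, p1, p2, k3] as OpenCV has them; the pictures are not rectified), "R" (3x3) and "t" (3): a world point X has camera coordinates R X + t. Camera axes: x right, y down, z forward; pixel columns grow to the right and rows downward; lengths in m; the calibration is good to about 2 mm. A picture is of the moment at which its call begins: read the wrist's pose just before it. camera_model takes no time and is no camera call; for the wrist camera it gives the pose at the moment of the call.
- bot.job_done(): hands the job in, once; it reports no verdict.
The state is a dict: "time_s": time; "joints": joint angles; "qd": joint speeds; "joint_torque": joint torques, N m; "position": TCP position; "tcp_rot": TCP orientation; "contact_force": force on the tool from outside, world axes, zero at the start; "ft_torque": the same for the moment, N m; "finger_gap": finger opening in m.
Only numpy, scipy, OpenCV 4.12 (cv2) and the standard library are available. Lean on these libraries where they do the work, as an engineer would, in place of code of your own. Each camera call takes 0.05 s, during which the arm holds its last target. There are 200 camera calls.

### The job

Flip the end stop over so that it lies fully down across the low end of the sloping rail. Then take the roller hanger with its pear-shaped cheese off the loading stand, set both its wheels on the upper half of the rail before you let go, and let it roll down by itself until it rests against the stop. Leave the other things on the bench alone.

Things in the scene. Friction and masses are not known exactly. Their poses are not given: they have to be found in the camera images.
- rail_bar: sloping steel rail, fixed: flat bar on edge, 8 mm thick (x), 380 long (y), 25 tall. Origin: middle of its top edge, about 235 mm above the bench. +y points downhill along the bar (slope 0.08 rad), upper end y = -190, low end +190 mm; +z up, square to the top edge; +x to the side of its posts, the -x side is free
- rail_stand: the rail's two fixed posts, 25 mm square, lower than the bar top, 85 mm to the +x side of the bar; their arms meet the bar's side 13 mm or more below its top. Origin on the bench under the bar's middle
- end_stop (a joint): angle of the flip-over end stop (rad): 0 = down across the bar's top (closed); it starts open at 1.65 to 2.1, tipped back over the posts' side. Stiff hinge: it stays where left when steeper than about 0.6 rad, lower it may sink by itself, so press it fully down; under 2 N at the lever moves it
- stop_hinge (a point): point on the stop's hinge axis, which runs along the bar's y (in rail_bar: x 30, y 165, z 8 mm). The stop is a flat arm 10 mm thick along y. Closed, it reaches 55 mm from here to -x, with its edges 3 and 30 mm above the bar top and its face to the hanger at y = 160 mm; a 12 mm round lever goes on to 77 mm
- stop_lever (a point): middle of the end stop's round lever, 65 mm from the hinge along the arm and 10 mm to its upper side (upper when closed)
- hanger: roller hanger carrying a cheese, 0.45 to 0.7 kg, hangs upright. Origin midway between its wheels, at the height where they bear: on the bar's top edge when hung. y along the bar, z up, +x its open side. C-shaped plate at x = -22 to -18, 110 mm long at the wheels, bends under the bar into a fork holding the cheese by its neck. At the stop its origin is at y = 103 mm in rail_bar
- hanger_axles (a point): midway between the two wheel axles, 16 mm above the hanger's origin. White flanged wheels at y = -35 and +35 mm, bearing radius 16, flanges 22 mm (6 mm deep), 24 mm wide over all; groove 12 mm wide, 20 at its mouth. Let go, the hanger rolls down the rail at 0.1 to 0.2 m/s
- hanger_cheese (a point): middle of the pear-shaped cheese, 126 mm below the hanger's origin, 11.5 mm to +x; 80 mm across. Its head tops out 57 mm and its bottom lies 165 mm below the origin. To hang on or take off, hold the hanger 10 to 25 mm above its seat and move it along x: the bar passes between wheels and cheese; 60 mm aside it is clear
- hanger_lug (a point): middle of the hanger's lifting lug, where to grip it: upright steel block 12 mm thick (x), 40 long (y), 40 tall, from 35 to 75 mm above the hanger's origin, with a flat strap under it at 35 mm
- loading_stand: fixed stand where the hanger hangs at the start, same yaw, open side to the post: level bar 8 mm thick, 150 long (y), 25 tall, top 240 mm above the bench, a 13 mm high lug at each end, on one 25 mm square post 85 mm to +x, lower than the bar top. Origin on the bench under the bar's middle. The hanger comes off upwards, then to -x
- tomme: bystander: round cheese, 110 mm across, 44 mm tall, origin at the centre of its underside
- jar: bystander: glass jar, 64 mm across, 110 mm tall, origin at the centre of its underside
- brush: bystander: hand brush lying on the bench, about 200 mm long
- trier: bystander: cheese trier lying on the bench, T handle 85 mm long with a 125 mm probe

How it is judged:
By the outcome, as a careful person would: the job done as asked, in the order asked, and still so for the second after the job is handed in, with the robot touching nothing.
It also fails if it takes over 72 s, if anything falls off the work surface, if the arm or the gripper's body presses on something with over 40 N, if the wrist force passes 120 N, or if a joint passes its speed limit or range.

## Working session

There is one attempt and no reset: what is moved stays moved. The work goes in short steps, Python scripts to look and compute and a tool call to move; the robot and the scene stay as the last step left them, time stands still between calls to the robot, and variables do not carry over. Pictures are saved under pics/ and viewed, about 8 in all and at most 12, crops included, and the job is handed in when it is done.

Besides the shell and the picture viewer there is one more tool, called after "Call:" as name(argument=value, ...) on one line, values as JSON. arm_command: Moves the arm, as the interface text tells. Its arguments: {"type":"object","properties":{"travel":{"type":"array"},"angular":{"type":"array"},"claw":{"type":"array"},"force":{"type":"number"}},"required":["travel","angular","claw"]}

```bash
mkdir -p pics; cat > h.py <<'E'
import numpy as np, cv2
from workcell import sense, camera, camera_model, bot
def save(name,tag):
    m=camera_model(name); p,d=camera(name)
    np.savez(f'pics/{tag}.npz',p=p,d=d,K=m['camera_matrix'],D=m['D'],R=m['R'],t=m['t'])
    cv2.imwrite(f'pics/{tag}.png',p[:,:,::-1]); return p,d
def ld(tag): return np.load(f'pics/{tag}.npz')
def cloud(tag):
    f=ld(tag); v,u=np.mgrid[:384,:512]
    n=cv2.undistortPoints(np.stack([u,v],-1).reshape(-1,1,2).astype(float),np.array(f['K']),np.array(f['D'])).reshape(384,512,2)
    c=np.dstack([n,np.ones((384,512))])*f['d'][...,None]
    X=(c-f['t'].reshape(3))@f['R']; X[f['d']==0]=np.nan
    return X
def at(tag,pts,r=1):
    X=cloud(tag)
    for u,v in pts: print((u,v),np.round(1e3*np.nanmedian(X[v-r:v+r+1,u-r:u+r+1].reshape(-1,3),0),1))
def proj(tag,P):
    f=ld(tag); return cv2.projectPoints(np.array(P,float),cv2.Rodrigues(f['R'])[0],f['t'],f['K'],f['D'])[0].reshape(-1,2)
E
python3 - <<'E'
from h import *
a,_=save('scene','s0'); b,_=save('side','d0')
for n in('scene','side'):
    m=camera_model(n); print(n,np.round(-np.array(m['R']).T@np.array(m['t']).reshape(3),3),np.round(m['R'],2).tolist())
cv2.imwrite('pics/sc0.png',cv2.resize(a[:,:,::-1],(800,600),interpolation=cv2.INTER_CUBIC)); cv2.imwrite('pics/sd0.png',cv2.resize(b[:,:,::-1],(800,600),interpolation=cv2.INTER_CUBIC))
print(sense())
E
```

```text
scene [1.299 0.362 1.092] [[-0.46, 0.89, -0.0], [0.68, 0.35, -0.65], [-0.57, -0.3, -0.76]]
side [0.266 0.983 0.796] [[-0.94, -0.34, -0.0], [-0.17, 0.48, -0.86], [0.29, -0.81, -0.51]]
{'time_s': 0.1, 'joints': array([ 3.61195057e-05,  3.14135364e-01, -4.79807694e-02,  1.21021879e+00,
        3.04786533e-05,  1.57083276e+00]), 'qd': array([ 1.32783155e-03,  4.70333916e-04,  3.29586457e-03,  1.63496096e-03,
       -2.73922192e-05,  1.00701810e-04]), 'joint_torque': array([ 9.99693766e-04, -5.40766132e+01,  3.40542591e+01,  1.10156229e-02,
        1.53784813e-04, -8.18082242e-06]), 'position': array([5.99470486e-01, 3.17379641e-05, 2.30532014e-01]), 'tcp_rot': array([2.41609828e-05, 1.57233493e+00, 2.36371422e-05]), 'contact_force': array([-0.6717023 , -0.18719642, -0.8527838 ]), 'ft_torque': array([ 0.01559931, -0.0307481 , -0.03465166]), 'finger_gap': 0.08577303086772155}
```

View pics/sc0.png

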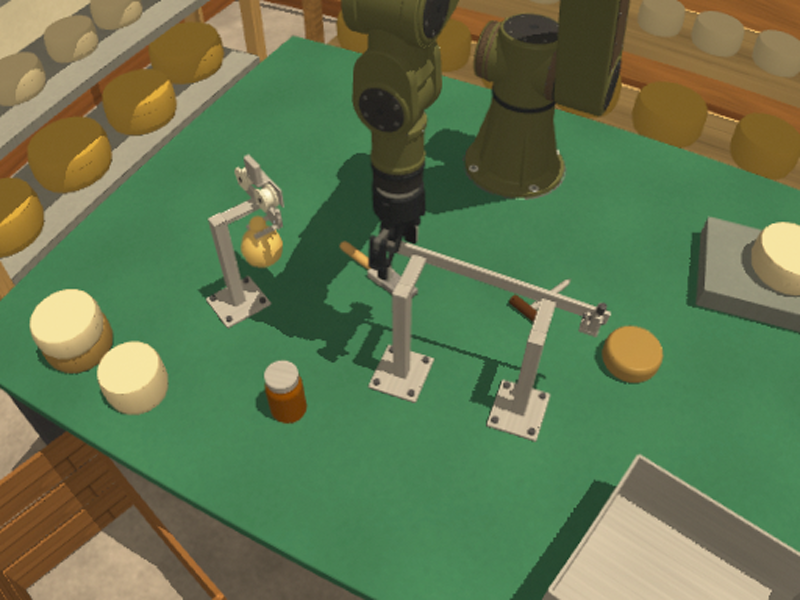

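View pics/sd0.png

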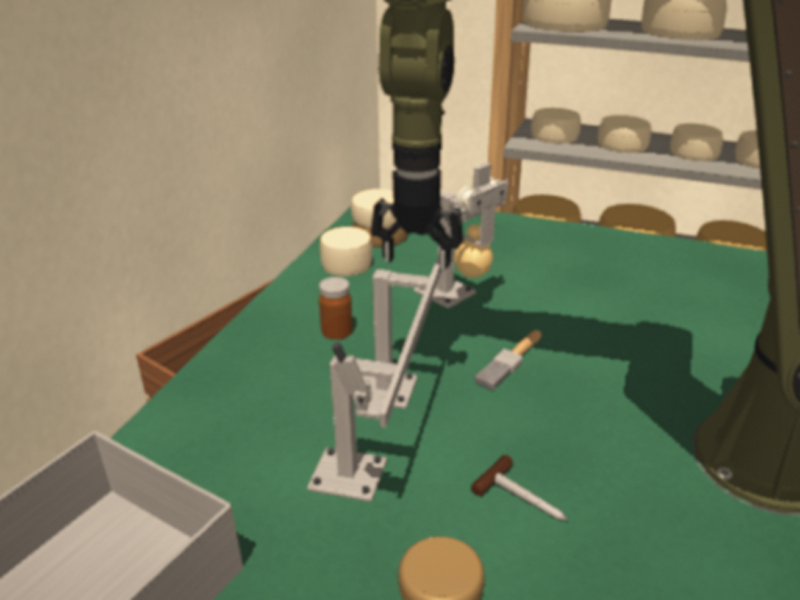

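Scene picture: the rail runs from (410,246) to (600,312). The stop is at its low (+y) end near (595,318), the loading stand and hanger near (255,190), and the posts are on the far-from-robot side. In the side view the stop is tipped back at (340,355). Next I'll fit poses from the depth clouds.

```bash
python3 - <<'E'
from h import *
A=cloud('s0');B=cloud('d0')
P=np.vstack([A.reshape(-1,3),B.reshape(-1,3)]);C=np.vstack([ld(t)['p'].reshape(-1,3) for t in('s0','d0')])
k=(P[:,2]>.15)&(P[:,2]<.36)&(abs(P[:,0]-.6)<.3)&(abs(P[:,1]+.0)<.5);Q=P[k];C=C[k]
# views: top (x right? y horizontal) : u=y, v=x ; and side u=y v=z
im=np.zeros((600,800,3),np.uint8)
o=np.argsort(Q[:,2]);Q=Q[o];C=C[o]
u=((Q[:,1]+.5)*800).astype(int);v=((Q[:,0]-.35)*800).astype(int);w=580-((Q[:,2]-.15)*800).astype(int)
for du in(0,1):
  for dv in(0,1):
    ok=(u<798)&(v>=0)&(v<390);im[v[ok]+dv,u[ok]+du]=C[ok][:,::-1]
    ok=(u<798)&(w>=400)&(w<598);im[w[ok]+dv,u[ok]+du]=C[ok][:,::-1]
cv2.imwrite('pics/top.png',im)
# rail line fit
def fit(M,nm,box):
    X=M.reshape(-1,3);x0,x1,y0,y1,z0,z1=box
    X=X[(X[:,0]>x0)&(X[:,0]<x1)&(X[:,1]>y0)&(X[:,1]<y1)&(X[:,2]>z0)&(X[:,2]<z1)]
    print(nm,len(X)); return X
at('s0',[(262,157),(280,163),(300,170),(320,177),(340,185),(360,192),(375,198)])
at('d0',[(280,171),(275,185),(268,205),(260,230),(252,250),(246,264)])
E
```

```text
(262, 157) [566.2   4.1 247.4]
(280, 163) [561.1  53.3 244.7]
(300, 170) [554.4 104.5 237.7]
(320, 177) [549.9 157.7 233.1]
(340, 185) [546.1 210.4 226.1]
(360, 192) [541.6 262.5 224.6]
(375, 198) [535.5 301.7 216.9]
(280, 171) [562.4   4.1 246.5]
(275, 185) [556.   62.4 239.8]
(268, 205) [546.5 141.7 233.1]
(260, 230) [537.6 221.7 218.7]
(252, 250) [530.1 290.  215.6]
(246, 264) [525.3 337.5 218.5]
```

View pics/top.png

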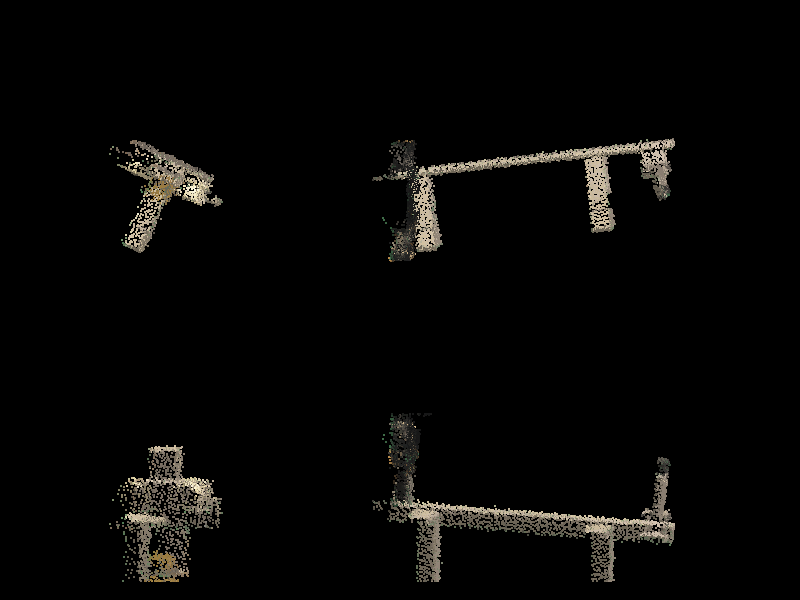

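The top/side map shows the rail at yaw ≈ +0.11, the stand at yaw ≈ -0.57, the lug top at z ≈ 0.316, and the stop upright at y ≈ 0.325. Now I'll fit these properly.

```bash
cat > fit.py <<'E'
from h import *
from scipy.optimize import least_squares
A=cloud('s0').reshape(-1,3);B=cloud('d0').reshape(-1,3);P=np.vstack([A,B]);P=P[np.isfinite(P).all(1)]
def Rz(a):c,s=np.cos(a),np.sin(a);return np.array([[c,-s,0],[s,c,0],[0,0,1]])
def Rx(a):c,s=np.cos(a),np.sin(a);return np.array([[1,0,0],[0,c,-s],[0,s,c]])
def sdf(q,lo,hi):
    c=(np.array(lo)+hi)/2;h=(np.array(hi)-lo)/2;d=abs(q-c)-h
    return np.linalg.norm(np.maximum(d,0),axis=1)+np.minimum(d.max(1),0)
def loc(p,sl,X=P): return (X-p[:3])@(Rz(p[3])@Rx(-sl))
def icp(p,sl,lo,hi,clip,m=.015,n=6):
    for _ in range(n):
        q=loc(p,sl);k=(q>np.array(clip[0])).all(1)&(q<np.array(clip[1])).all(1)
        Xk=P[k];Xk=Xk[abs(sdf(loc(p,sl,Xk),lo,hi))<m]
        p=least_squares(lambda p:sdf(loc(p,sl,Xk),lo,hi),p,loss='soft_l1',f_scale=.002).x
    print(len(Xk),np.std(sdf(loc(p,sl,Xk),lo,hi))); return p
E
python3 - <<'E'
from fit import *
p=icp(np.array([.55,.15,.235,.11]),.08,[-.004,-.19,-.025],[.004,.19,0],[[-.03,-.22,-.010],[.02,.21,.02]])
print('rail',p.round(4)); np.save('rail.npy',p)
q=loc(p,.08)
k=(abs(q[:,1]-.165)<.02)&(q[:,2]>.01)&(q[:,2]<.12)&(abs(q[:,0])<.12)
s=q[k]*1e3;s=s[np.argsort(s[:,2])];print(len(s))
for z in range(10,110,8):
    b=s[(s[:,2]>=z)&(s[:,2]<z+8)]
    if len(b):print(z,len(b),b.min(0).round(),b.max(0).round(),np.median(b,0).round())
# lug
r0=np.array([.57,-.30,.24,-.57])
for nm,zl in(('lug',(.288,.325)),):
    k=(P[:,2]>zl[0])&(P[:,2]<zl[1])&(abs(P[:,0]-.56)<.08)&(abs(P[:,1]+.29)<.08)
    X=P[k];print(nm,len(X),X.mean(0).round(4),X.min(0).round(3),X.max(0).round(3))
    c=X.mean(0);r=np.array([c[0],c[1],.241,-.57])
    for _ in range(6):
        r=least_squares(lambda r:sdf(loc(r,0,X),[-.006,-.02,.035],[.006,.02,.075]),r,loss='soft_l1',f_scale=.002).x
    print('lug fit',r.round(4))
# stand bar + hanger in lug frame
for z0 in range(-40,80,10):
    l=loc(r,0)*1e3;b=l[(l[:,2]>z0)&(l[:,2]<z0+10)&(abs(l[:,0])<120)&(abs(l[:,1])<100)]
    h=np.percentile(b,[1,25,50,75,99],axis=0) if len(b) else 0
    print(z0,len(b),'x',np.round(h[:,0]),'y',np.round(h[:,1]))
np.save('lug.npy',r)
E
```

```text
1224 0.0025348562107299364
rail [0.5487 0.1525 0.2361 0.1072]
531
10 121 [ 23. 148.  10.] [ 56. 182.  18.] [ 32. 169.  14.]
18 52 [ 28. 159.  18.] [ 58. 172.  26.] [ 41. 169.  22.]
26 56 [ 28. 159.  26.] [ 60. 172.  34.] [ 46. 169.  30.]
34 54 [ 32. 159.  34.] [ 63. 171.  42.] [ 46. 169.  38.]
42 57 [ 34. 159.  42.] [ 65. 173.  50.] [ 48. 170.  46.]
50 72 [ 37. 159.  50.] [ 69. 172.  58.] [ 53. 169.  54.]
58 42 [ 40. 159.  58.] [ 65. 173.  66.] [ 52. 169.  61.]
66 29 [ 52. 160.  66.] [ 66. 174.  74.] [ 56. 169.  70.]
74 48 [ 54. 158.  74.] [ 68. 173.  81.] [ 60. 166.  78.]
lug 227 [ 0.5705 -0.29    0.3049] [ 0.556 -0.315  0.288] [ 0.582 -0.271  0.319]
lug fit [ 0.5687 -0.2952  0.2412 -0.4156]
-40 80 x [-24. -21.  74.  88.  99.] y [-16.   1.  10.  13.  24.]
-30 149 x [-24.  -5.   7.  79. 100.] y [-66.   5.  10.  15.  70.]
-20 366 x [-23.   9.  42.  71.  99.] y [-50.  -4.   6.  12.  74.]
-10 182 x [-25. -18.   3.  46.  99.] y [-48.  -8.  11.  48.  77.]
0 161 x [-25. -22. -14.   7.  15.] y [-51. -19.  32.  51.  76.]
10 176 x [-27. -22.  -7.   9.  17.] y [-55. -18.  37.  52.  76.]
20 228 x [-25. -20.  -5.   8.  16.] y [-54. -13.  37.  48.  57.]
30 296 x [-24. -17.  -7.   5.  15.] y [-48. -11.  17.  35.  53.]
40 56 x [-8. -6. -2.  5.  7.] y [-20.  -4.  11.  18.  22.]
50 64 x [-9. -6. -3.  5.  7.] y [-18.  -6.   7.  17.  22.]
60 65 x [-9. -6. -2.  5.  8.] y [-17.  -3.   8.  18.  23.]
70 79 x [-8. -3.  1.  4.  7.] y [-19.  -8.   4.  15.  22.]
```

```bash
python3 - <<'E'
from fit import *
r=np.load('lug.npy')
for _ in range(4):
    l=loc(r,0)
    L=(abs(l[:,0])<.012)&(abs(l[:,1])<.028)&(l[:,2]>.044)&(l[:,2]<.085)
    M=(l[:,0]<-.015)&(l[:,0]>-.03)&(abs(l[:,1])<.065)&(l[:,2]>0)&(l[:,2]<.03)
    XL,XM=P[L],P[M]
    f=lambda r:np.r_[sdf(loc(r,0,XL),[-.006,-.02,.035],[.006,.02,.075]),.5*(loc(r,0,XM)[:,0]+.022)]
    r=least_squares(f,r,loss='soft_l1',f_scale=.002).x
print('hanger',r.round(4),len(XL),len(XM),np.polyfit(loc(r,0,XM)[:,1],loc(r,0,XM)[:,0],1))
l=loc(r,0)
k=(abs(l[:,1])<.03)&(l[:,0]>.02)&(l[:,0]<.11)&(l[:,2]>-.06)&(l[:,2]<.0);X=l[k]
print('arm slope(y vs x)',np.polyfit(X[:,0],X[:,1],1))
s=icp(np.r_[r[:2],.24,r[3]],0,[-.004,-.075,-.025],[.004,.075,0],[[-.01,-.09,-.022],[.01,.09,.003]],m=.008)
print('bar',s.round(4)); np.save('hang.npy',r)
p=np.load('rail.npy');R=Rz(p[3])@Rx(-.08)
W=lambda v:(p[:3]+R@(np.array(v)/1e3)).round(4)
for v in([30,165,8],[95,165,50],[60,165,66],[-42,165,24],[0,-90,0],[0,-190,0],[0,190,0]):print(v,W(v))
E
```

```text
hanger [ 0.5687 -0.2952  0.2411 -0.457 ] 239 251 [ 0.00925528 -0.0217727 ]
arm slope(y vs x) [0.07399594 0.00270655]
166 0.0016512198659949084
bar [ 0.5696 -0.2947  0.2409 -0.4487]
[30, 165, 8] [0.5609 0.3199 0.2309]
[95, 165, 50] [0.6252 0.3302 0.2728]
[60, 165, 66] [0.5902 0.3277 0.2887]
[-42, 165, 24] [0.4892 0.3135 0.2469]
[0, -90, 0] [0.5583 0.0633 0.2433]
[0, -190, 0] [ 0.569  -0.0358  0.2513]
[0, 190, 0] [0.5285 0.3409 0.2209]
```

Call:
arm_command(travel=[[0,0,40],[0,0,80],[0,0,120],[10,40,130],[15,80,130],[20,120,130],[25,160,130],[30,200,130],[35,240,130],[38,280,130],[38,310,130],[38,331,130],[38,331,100],[38,331,65],[38,331,43],[38,331,43]], angular=[[0,0,0],[0,0,0],[0,0,0],[0,0,6],[0,0,6],[0,0,6],[0,0,6],[0,0,6],[0,0,6],[0,0,6],[0,0,6],[0,0,6],[0,0,6],[0,0,6],[0,0,6],[0,0,6]], claw=[1,1,1,0.5,0,0,0,0,0,0,0,0,0,0,0,0])

```text
time_s: 1.43
position: [0.6352, 0.33, 0.2674]
tcp_rot: [-0.086, 1.579, 0.079]
contact_force: [-0.8, -0.4, -1.2]
finger_gap: -0.0005
```

```bash
python3 - <<'E'
from h import *
a,_=save('scene','s1');b,_=save('side','d1')
ca=a[130:250,320:440];cb=b[170:300,170:300]
cv2.imwrite('pics/v1.png',np.hstack([cv2.resize(ca,(400,400)),cv2.resize(cb,(400,400))])[:,:,::-1])
E
```

```text
(no output)
```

View pics/v1.png

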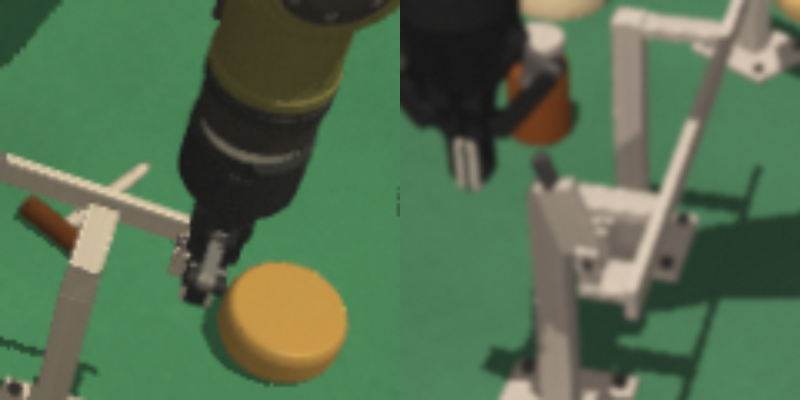

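The fingers are on the post side of the upright lever, clear of the jar and tomme. Next I push towards the bar.

Call:
arm_command(travel=[[-15,-2,0],[-30,-3,0],[-45,-5,0],[-60,-6,0],[-75,-8,0],[-90,-10,0],[-105,-11,0],[-120,-13,0],[-132,-14,0],[-140,-15,0],[-140,-15,0],[-140,-15,-8],[-140,-15,-14],[-140,-15,-14]], angular=[[0,0,0],[0,0,0],[0,0,0],[0,0,0],[0,0,0],[0,0,0],[0,0,0],[0,0,0],[0,0,0],[0,0,0],[0,0,0],[0,0,0],[0,0,0],[0,0,0]], claw=[0,0,0,0,0,0,0,0,0,0,0,0,0,0])

```text
time_s: 2.7
position: [0.4981, 0.3157, 0.2586]
tcp_rot: [-0.083, 1.571, 0.081]
contact_force: [-0.9, -1.2, -0.6]
finger_gap: 0.0001
```

```bash
python3 - <<'E'
from fit import *
s=sense();p=np.load('rail.npy');print((loc(p,.08,s['position'][None])*1e3).round(1),s['contact_force'])
a,_=save('scene','s2');b,_=save('side','d2')
ca=a[130:250,320:440];cb=b[170:300,170:300]
cv2.imwrite('pics/v2.png',np.hstack([cv2.resize(ca,(400,400)),cv2.resize(cb,(400,400))])[:,:,::-1])
E
```

```text
[[-32.9 165.3  35.8]] [-0.93738275 -1.24409797 -0.59340772]
```

View pics/v2.png

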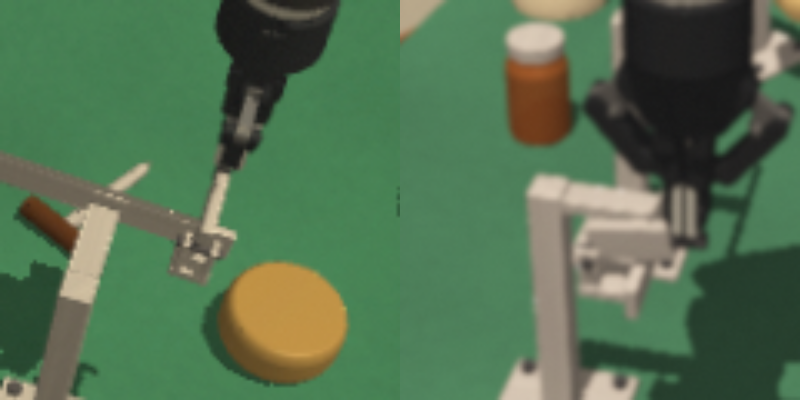

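The stop is across the bar with the fingers above its lever. I'll press down gently.

Call:
arm_command(travel=[[0,0,-3],[0,0,-6],[0,0,-8],[0,0,-10],[0,0,-12],[0,0,-12]], angular=[[0,0,0],[0,0,0],[0,0,0],[0,0,0],[0,0,0],[0,0,0]], claw=[0,0,0,0,0,0])

```text
time_s: 3.3
position: [0.4978, 0.3159, 0.2478]
tcp_rot: [-0.083, 1.57, 0.082]
contact_force: [0.7, -0.4, 0.2]
finger_gap: -0.0001
```

Call:
arm_command(travel=[[0,0,-2],[0,0,-4],[0,0,-6],[0,0,-8],[0,0,-8]], angular=[[0,0,0],[0,0,0],[0,0,0],[0,0,0],[0,0,0]], claw=[0,0,0,0,0])

```text
time_s: 3.72
position: [0.4983, 0.3163, 0.245]
tcp_rot: [-0.08, 1.565, 0.084]
contact_force: [-8.4, -5.2, 25.1]
finger_gap: 0.0001
```

The lever resists with 25 N at its closed height, so the stop is fully down. I retreat up and go to above the lug.

Call:
arm_command(travel=[[0,0,40],[0,0,80],[0,0,120],[4,-30,130],[8,-70,130],[12,-110,130],[16,-150,130],[20,-190,130],[25,-230,130],[30,-270,130],[35,-310,130],[40,-350,130],[45,-390,130],[50,-430,130],[55,-470,130],[60,-510,130],[65,-550,130],[70,-590,130],[71,-611,130],[71,-611,130]], angular=[[0,0,0],[0,0,0],[0,0,0],[0,0,-3],[0,0,-6],[0,0,-9],[0,0,-12],[0,0,-15],[0,0,-18],[0,0,-21],[0,0,-24],[0,0,-27],[0,0,-30],[0,0,-32],[0,0,-32],[0,0,-32],[0,0,-32],[0,0,-32],[0,0,-32],[0,0,-32]], claw=[0,0,0,0,0,0,0,0,0.3,0.6,1,1,1,1,1,1,1,1,1,1])

```text
time_s: 5.38
position: [0.5686, -0.2997, 0.3688]
tcp_rot: [0.359, 1.542, -0.361]
contact_force: [-0.2, 0.6, 0.4]
finger_gap: 0.0855
```

```bash
python3 - <<'E'
from fit import *
from scipy.spatial.transform import Rotation as Ro
b,_=save('side','d3');a,_=save('scene','s3')
s=sense();R=Ro.from_rotvec(s['tcp_rot']).as_matrix();print(s['position'],R.round(3).tolist(),s['finger_gap'])
p=np.load('rail.npy')
for t in('d3','s3'):
    q=loc(p,.08,cloud(t).reshape(-1,3))*1e3
    for x0,x1 in((-60,-50),(-50,-40),(-40,-28),(-24,-14),(-14,-6),(-6,6),(6,16),(16,26)):
        b_=q[(q[:,0]>x0)&(q[:,0]<x1)&(abs(q[:,1]-165)<12)&(q[:,2]>-30)&(q[:,2]<80)]
        if len(b_):print(t,x0,len(b_),'zmax',np.percentile(b_[:,2],90).round(1))
w,_=save('wrist','w3')
cb=b[170:300,170:300]
cv2.imwrite('pics/v3.png',np.hstack([cv2.resize(cb,(380,380)),cv2.resize(w,(420,380))])[:,:,::-1])
# hanger lug re-estimate w/ wrist depth
X=cloud('w3').reshape(-1,3);r=np.load('hang.npy');l=loc(r,0,X)*1e3
k=(l[:,2]>66)&(l[:,2]<82)&(abs(l[:,0])<14)&(abs(l[:,1])<30);L=l[k];print('lug top',len(L),L.min(0),L.max(0),L.mean(0))
if len(L)>20:print(np.round(cv2.minAreaRect(L[:,:2].astype(np.float32)),1) if 0 else cv2.minAreaRect(L[:,:2].astype(np.float32)))
E
```

```text
[ 0.56881528 -0.29571106  0.36967411] [[-0.001, 0.44, 0.898], [0.001, 0.898, -0.44], [-1.0, 0.0, -0.001]] 0.08540045733240073
d3 -50 25 zmax 23.6
d3 -40 35 zmax 24.4
d3 -24 61 zmax 28.4
d3 -14 47 zmax 29.3
d3 -6 115 zmax 28.5
d3 6 88 zmax 28.5
d3 16 109 zmax 28.3
s3 -50 8 zmax 23.6
s3 -40 15 zmax 25.8
s3 -24 13 zmax 31.4
s3 -14 11 zmax 30.7
s3 -6 44 zmax 29.8
s3 6 16 zmax 32.1
s3 16 35 zmax 29.2
lug top 1153 [ -6.86999252 -19.49751321  66.00046068] [ 5.33840548 19.94281201 75.08164341] [-0.57956788  1.56685082 72.84663265]
((-0.7749571800231934, 0.23064231872558594), (11.87135124206543, 39.499027252197266), 0.5317054986953735)
```

View pics/v3.png

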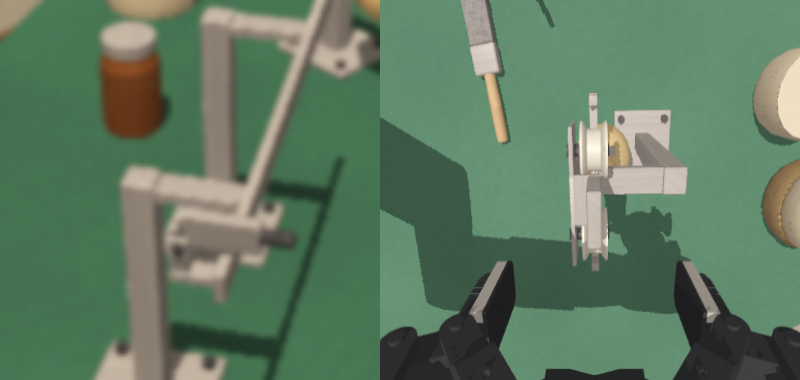

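The stop lies fully down: lever top 24 mm, edge ~29 mm above the bar top. The wrist camera confirms the lug within 1 mm of the estimate. Now I grasp it.

Call:
arm_command(travel=[[0,0,-30],[0,0,-60],[0,0,-78],[0,0,-87],[0,0,-87],[0,0,-87],[0,0,-87],[0,0,-87],[0,0,-87],[0,0,-87],[0,0,-87],[0,0,-87]], angular=[[0,0,0],[0,0,0],[0,0,0],[0,0,0],[0,0,0],[0,0,0],[0,0,0],[0,0,0],[0,0,0],[0,0,0],[0,0,0],[0,0,0]], claw=[1,1,1,1,0.6,0,0,0,0,0,0,0], force=80)

```text
time_s: 6.53
position: [0.5694, -0.2953, 0.2844]
tcp_rot: [0.356, 1.54, -0.356]
contact_force: [-1.4, 0.7, 5.5]
finger_gap: 0.0112
```

Call:
arm_command(travel=[[0,0,5],[0,0,11],[0,0,17],[0,0,17],[0,0,17]], angular=[[0,0,0],[0,0,0],[0,0,0],[0,0,0],[0,0,0]], claw=[0,0,0,0,0])

```text
time_s: 6.95
position: [0.5691, -0.2951, 0.3002]
tcp_rot: [0.356, 1.541, -0.356]
contact_force: [-0.5, -0.6, -6.8]
finger_gap: 0.0107
```

```bash
python3 - <<'E'
from fit import *
s=sense();print(s['position'],s['contact_force'],s['ft_torque'],s['finger_gap'])
a,_=save('scene','s4');b,_=save('side','d4')
ca=a[80:230,110:260];cb=b[90:200,250:360]
cv2.imwrite('pics/v4.png',np.hstack([cv2.resize(ca,(400,400)),cv2.resize(cb,(400,400))])[:,:,::-1])
E
```

```text
[ 0.56909377 -0.29506248  0.30024503] [-0.52717339 -0.57868422 -6.80577803] [ 0.00961737 -0.02898949 -0.01170799] 0.010663493005257896
```

View pics/v4.png

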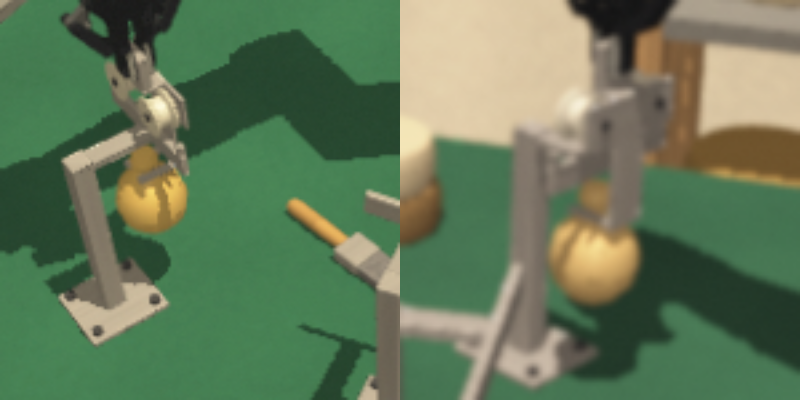

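```bash
cat > tgt.py <<'E'
from fit import *
from scipy.spatial.transform import Rotation as Ro
p=np.load('rail.npy');R=Rz(p[3])@Rx(-.08);s=sense()
def W(v):return p[:3]+R@(np.array(v)/1e3)
T=Ro.from_rotvec(s['tcp_rot']).as_matrix()
Rh=np.column_stack([T[:,2],T[:,1],-T[:,0]])   # hanger axes from tool
if np.dot(Rh[:,0],R[:,0])<0: Rh[:,:2]*=-1
print('now',s['position'].round(4),'hanger in rail axes rotvec deg',np.degrees(Ro.from_matrix(R.T@Rh).as_rotvec()).round(2))
print('turn needed (world) deg',np.degrees(Ro.from_matrix(R@Rh.T).as_rotvec()).round(2))
for v in([-75,-95,43.3+18],[0,-95,43.3+18],[0,-95,43.3]):print(v,'target',W(v).round(4),'shift mm',(1e3*(W(v)-s['position'])).round(1))
E
python3 tgt.py
```

```text
now [ 0.5688 -0.2949  0.2998] hanger in rail axes rotvec deg [  4.48   1.33 -32.12]
turn needed (world) deg [-4.58  0.75 32.13]
[-75, -95, 61.3] target [0.4838 0.0552 0.3048] shift mm [-85.1 350.2   5. ]
[0, -95, 61.3] target [0.5583 0.0633 0.3048] shift mm [-10.5 358.2   5. ]
[0, -95, 43.3] target [0.5585 0.0618 0.2869] shift mm [-10.4 356.8 -12.9]
```

Call:
arm_command(travel=[[-12,6,0],[-26,12,0],[-40,19,0],[-54,26,0],[-68,33,0],[-76,37,0],[-76,37,0]], angular=[[0,0,0],[0,0,0],[0,0,0],[0,0,0],[0,0,0],[0,0,0],[0,0,0]], claw=[0,0,0,0,0,0,0])

```text
time_s: 7.63
position: [0.4913, -0.2572, 0.3004]
tcp_rot: [0.356, 1.543, -0.356]
contact_force: [0.3, -0.4, -7.3]
finger_gap: 0.0112
```

Call:
arm_command(travel=[[0,10,5],[-1,30,10],[-2,55,10],[-3,80,10],[-4,105,10],[-5,130,10],[-6,155,10],[-7,180,10],[-8,205,10],[-9,230,10],[-9,255,10],[-9,280,10],[-9,300,10],[-9,310,8],[-9,313,6],[-9,313,6],[-9,313,6]], angular=[[0,0,0],[0,0,3],[-0.4,0.1,6],[-0.8,0.1,9],[-1.2,0.2,12],[-1.6,0.3,15],[-2,0.3,18],[-2.5,0.4,21],[-3,0.5,24],[-3.5,0.6,27],[-4,0.7,30],[-4.6,0.75,32.1],[-4.6,0.75,32.1],[-4.6,0.75,32.1],[-4.6,0.75,32.1],[-4.6,0.75,32.1],[-4.6,0.75,32.1]], claw=[0,0,0,0,0,0,0,0,0,0,0,0,0,0,0,0,0])

```text
time_s: 9.05
position: [0.4841, 0.0545, 0.3061]
tcp_rot: [-0.147, 1.563, 0.02]
contact_force: [0.0, 0.2, -6.0]
finger_gap: 0.0112
```

```bash
python3 tgt.py; python3 - <<'E'
from h import *
a,_=save('scene','s5');b,_=save('side','d5')
ca=a[80:260,180:420];cb=b[90:290,200:400]
cv2.imwrite('pics/v5.png',np.hstack([cv2.resize(ca,(420,315)),cv2.resize(cb,(315,315))])[:,:,::-1])
E
```

```text
now [0.4841 0.0545 0.3061] hanger in rail axes rotvec deg [-0.06 -0.03 -0.04]
turn needed (world) deg [0.06 0.04 0.04]
[-75, -95, 61.3] target [0.4838 0.0552 0.3048] shift mm [-0.3  0.8 -1.3]
[0, -95, 61.3] target [0.5583 0.0633 0.3048] shift mm [74.2  8.8 -1.3]
[0, -95, 43.3] target [0.5585 0.0618 0.2869] shift mm [ 74.4   7.4 -19.3]
```

View pics/v5.png

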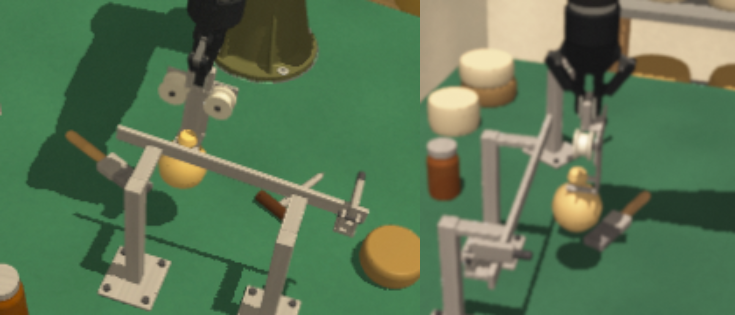

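The hanger is held square to the rail on its free side, parallel within 0.1°. The upper post's arm sits near y = -110, so I'll seat at y = -55, with wheels at -90 and -20.

Call:
arm_command(travel=[[-2,15,-2],[-4,30,-5],[-5,40,-7],[8,42,-7],[22,43,-7],[36,45,-7],[50,46,-7],[62,48,-7],[70,48,-7],[70,48,-7],[70,48,-7]], angular=[[0,0,0],[0,0,0],[0,0,0],[0,0,0],[0,0,0],[0,0,0],[0,0,0],[0,0,0],[0,0,0],[0,0,0],[0,0,0]], claw=[0,0,0,0,0,0,0,0,0,0,0])

```text
time_s: 10.07
position: [0.5538, 0.1025, 0.299]
tcp_rot: [-0.146, 1.564, 0.02]
contact_force: [-0.2, -0.3, -6.4]
finger_gap: 0.0108
```

```bash
sed -i 's/-95/-55/g' tgt.py; python3 tgt.py; python3 - <<'E'
from fit import *
p=np.load('rail.npy');R=Rz(p[3])@Rx(-.08)
print(sense()['contact_force'])
a,_=save('scene','s6');b,_=save('side','d6')
# check wheels vs bar across x: side view points of wheels in rail frame
for t in('s6','d6'):
    q=loc(p,.08,cloud(t).reshape(-1,3))*1e3
    for y0 in(-90,-20):
        w=q[(abs(q[:,1]-y0)<16)&(q[:,2]>18)&(q[:,2]<50)&(abs(q[:,0])<30)]
        if len(w):print(t,y0,len(w),'x pct',np.percentile(w[:,0],[2,25,50,75,98]).round(1),'zmax',np.percentile(w[:,2],98).round(1))
ca=a[90:230,230:390];cb=b[110:230,220:340]
cv2.imwrite('pics/v6.png',np.hstack([cv2.resize(ca,(400,350)),cv2.resize(cb,(350,350))])[:,:,::-1])
E
```

```text
now [0.5538 0.1025 0.299 ] hanger in rail axes rotvec deg [-0.03  0.01 -0.06]
turn needed (world) deg [ 0.03 -0.    0.06]
[-75, -55, 61.3] target [0.4795 0.0949 0.3016] shift mm [-74.3  -7.6   2.7]
[0, -55, 61.3] target [0.5541 0.1029 0.3016] shift mm [0.3 0.4 2.7]
[0, -55, 43.3] target [0.5542 0.1015 0.2837] shift mm [  0.4  -1.  -15.3]
[-0.22070355 -0.3466146  -6.37216566]
s6 -90 193 x pct [-19.4  -4.2  10.6  12.4  14.5] zmax 49.9
s6 -20 223 x pct [-21.   -7.2   9.3  11.8  14.6] zmax 49.6
d6 -90 54 x pct [-25.5 -22.4 -22.1 -19.6 -12. ] zmax 49.7
d6 -20 198 x pct [-24.4 -12.8  -5.3   2.1  10.6] zmax 49.6
```

View pics/v6.png

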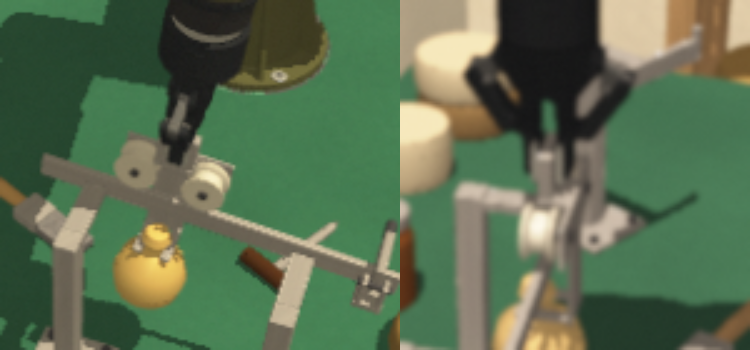

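The wheels sit centred over the bar (outer face at x = +12, plate at -22). Lowering now.

Call:
arm_command(travel=[[0,0,-4],[0,0,-8],[0,-1,-11],[0,-1,-13],[0,-1,-14],[0,-1,-15],[0,-1,-15],[0,-1,-15]], angular=[[0,0,0],[0,0,0],[0,0,0],[0,0,0],[0,0,0],[0,0,0],[0,0,0],[0,0,0]], claw=[0,0,0,0,0,0,0,0])

```text
time_s: 10.83
position: [0.554, 0.102, 0.2844]
tcp_rot: [-0.147, 1.563, 0.021]
contact_force: [-0.5, -0.3, -7.0]
finger_gap: 0.0107
```

Still carrying the full weight, so I go down in small steps until it unloads.

Call:
arm_command(travel=[[0,0,-1],[0,0,-1],[0,0,-2],[0,0,-2]], angular=[[0,0,0],[0,0,0],[0,0,0],[0,0,0]], claw=[0,0,0,0])

```text
time_s: 11.17
position: [0.5543, 0.1021, 0.2836]
tcp_rot: [-0.146, 1.561, 0.021]
contact_force: [-2.6, -0.2, 3.3]
finger_gap: 0.0109
```

Contact at z = 0.2836 against 0.2837 expected, so both wheels are seated in their grooves. Release, then lift.

Call:
arm_command(travel=[[0,0,0],[0,0,0],[0,0,0],[0,0,0],[0,0,30],[0,0,70],[0,0,100],[0,0,100]], angular=[[0,0,0],[0,0,0],[0,0,0],[0,0,0],[0,0,0],[0,0,0],[0,0,0],[0,0,0]], claw=[0.5,1,1,1,1,1,1,1])

```text
time_s: 11.83
position: [0.556, 0.1023, 0.389]
tcp_rot: [-0.145, 1.554, 0.022]
contact_force: [0.1, 0.9, -0.3]
finger_gap: 0.0854
```

```bash
python3 - <<'E'
from h import *
a,_=save('scene','s7');b,_=save('side','d7');print(sense()['finger_gap'],sense()['contact_force'])
ca=a[90:270,210:450];cb=b[90:290,180:380]
cv2.imwrite('pics/v7.png',np.hstack([cv2.resize(ca,(420,315)),cv2.resize(cb,(315,315))])[:,:,::-1])
E
```

```text
0.08573874916382722 [-0.28598359 -0.28340611 -0.2382396 ]
```

View pics/v7.png

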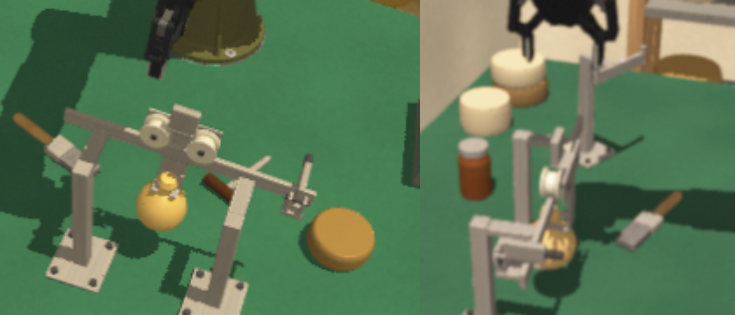

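The hanger is free and rolling down the bar. I'll wait with the arm clear above.

Call:
arm_command(travel=[[-20,0,20],[-40,0,20],[-40,0,20],[-40,0,20],[-40,0,20],[-40,0,20],[-40,0,20],[-40,0,20],[-40,0,20],[-40,0,20],[-40,0,20],[-40,0,20],[-40,0,20],[-40,0,20],[-40,0,20],[-40,0,20],[-40,0,20],[-40,0,20],[-40,0,20],[-40,0,20]], angular=[[0,0,0],[0,0,0],[0,0,0],[0,0,0],[0,0,0],[0,0,0],[0,0,0],[0,0,0],[0,0,0],[0,0,0],[0,0,0],[0,0,0],[0,0,0],[0,0,0],[0,0,0],[0,0,0],[0,0,0],[0,0,0],[0,0,0],[0,0,0]], claw=[1,1,1,1,1,1,1,1,1,1,1,1,1,1,1,1,1,1,1,1])

```text
time_s: 13.6
position: [0.514, 0.102, 0.4023]
tcp_rot: [-0.147, 1.563, 0.021]
contact_force: [-0.1, -0.8, -0.1]
finger_gap: 0.0853
```

Call:
arm_command(travel=[[0,0,0],[0,0,0],[0,0,0],[0,0,0],[0,0,0],[0,0,0],[0,0,0],[0,0,0],[0,0,0],[0,0,0],[0,0,0],[0,0,0],[0,0,0],[0,0,0],[0,0,0],[0,0,0],[0,0,0],[0,0,0],[0,0,0],[0,0,0]], angular=[[0,0,0],[0,0,0],[0,0,0],[0,0,0],[0,0,0],[0,0,0],[0,0,0],[0,0,0],[0,0,0],[0,0,0],[0,0,0],[0,0,0],[0,0,0],[0,0,0],[0,0,0],[0,0,0],[0,0,0],[0,0,0],[0,0,0],[0,0,0]], claw=[1,1,1,1,1,1,1,1,1,1,1,1,1,1,1,1,1,1,1,1])

```text
time_s: 15.27
position: [0.514, 0.102, 0.4023]
tcp_rot: [-0.147, 1.563, 0.021]
contact_force: [-0.4, 0.5, 0.2]
finger_gap: 0.0853
```

```bash
python3 - <<'E'
from fit import *
p=np.load('rail.npy')
a,_=save('scene','s8');b,_=save('side','d8')
X=np.vstack([cloud(t).reshape(-1,3) for t in('s8','d8')]);q=loc(p,.08,X)*1e3
l=q[(q[:,2]>48)&(q[:,2]<80)&(abs(q[:,0])<20)&(abs(q[:,1])<200)]
print('lug',len(l),np.percentile(l,[3,50,97],axis=0).round(1))
s=q[(q[:,2]>-10)&(q[:,2]<60)&(q[:,0]<-28)&(q[:,0]>-50)&(abs(q[:,1]-165)<12)];print('lever z',len(s),np.percentile(s[:,2],[50,95]).round(1))
ca=a[90:270,210:450];cb=b[90:290,180:380]
cv2.imwrite('pics/v8.png',np.hstack([cv2.resize(ca,(420,315)),cv2.resize(cb,(315,315))])[:,:,::-1])
E
```

```text
lug 357 [[ -6.3  83.5  49.7]
 [  2.4 106.3  68. ]
 [  7.2 124.5  76.4]]
lever z 85 [21.9 25.4]
```

View pics/v8.png

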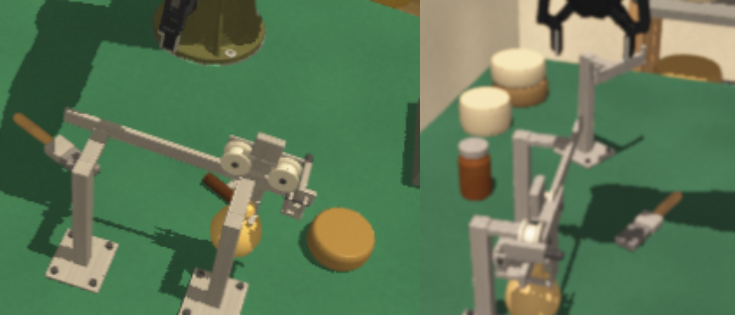

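```bash
python3 -c "
from h import *
a,_=camera('scene');f=ld('s8')['p'];print(np.abs(a.astype(int)-f)[90:270,210:450].mean())
bot.job_done()"
```

```text
0.8077777777777778
the job is handed in; nothing more can be done
```

The job is done and handed in at about 15.4 s. The end stop lies down across the low end of the rail, and the roller hanger with its cheese rests against it.

- **End stop:** I flipped it over with the closed fingers and pressed it down until it pushed back with about 25 N. Its lever top measures 24–25 mm above the bar top, and fully closed it should be 24 mm. It stayed there after the hanger arrived.
- **Hanger:** I lifted it off the loading stand and set it on the rail at y = -55 mm, with the wheels at about -90 and -20. The weight came off at the expected height, so I let go and it rolled down by itself.
- **Final check:** the middle of the lug is at y ≈ 104 mm, against 103 mm expected at the stop. The last two pictures were nearly identical, though they were taken only a fraction of a second apart. The arm was clear above the rail, touching nothing, and the other things looked unmoved in the last pictures.

No check failed. Early yaw estimates for the loading stand disagreed (-0.57, -0.42 and -0.45 rad). I used -0.45, and the wrist camera confirmed it within about 0.5° before I gripped the lug.

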